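# Open the teapot under the rail and lay the filter rod across its mouth

### The arm

A 6-joint arm with a two-finger parallel gripper is mounted at the origin on the work surface. World frame = base frame: x ahead of the robot, y to its left, z up, the work surface at z = 0. Lengths are in m, angles in rad, forces in N, time in s.
With the tool pointing down it reaches from about 0.275 to 0.875 m from the base axis. Payload 12.5 kg.
Tool frame: the origin (TCP) lies midway between the tips of the shut fingers; the grasp point (between the pads) lies 19 mm behind it (grip_depth is the distance from the TCP to the grasp point, in m); x points along the fingers, y is the direction in which the jaws open and shut, and the axes are right-handed (so a half turn about x gives the same grasp; the last joint's range is limited). The gripper opens to 85 mm and grips with 20 to 120 N. Pads are 22 mm wide; open, the fingers measure 114 mm over their backs; the gripper's body (76 mm by 85 mm) begins 54 mm behind the grasp point. The pads swing forward as they close: fully open they stand 13 mm farther back than shut.
Start: joints at [-0.085, 0.351, 1.652, -0, 1.139, -0.085], TCP at [0.55, 0, 0.231] pointing down, gripper open.
Joint ranges: [-2.75, 2.75], [-0.79, 2.1], [0.01, 2.65], [-1.57, 4.71], [0.07, 3.14], [-2.87, 2.87]. Speed limits (rad/s): [2.22, 2.22, 2.79, 3.14, 3.14, 3.14].

### API

Orientations are given as [roll, pitch, yaw] about the fixed x, y, z axes, in that order (R = Rz(yaw) Ry(pitch) Rx(roll)).
In Python, from cell import observe, get_image, job_done, find_in, grip_depth gives the robot as it stands. The module is installed in compiled form; this text tells all that it offers.
- The arm moves only by the shell command python3 -m creep 'ROWS' [FORCE]. ROWS is text: rows parted by semicolons, each of 7 numbers parted by spaces: the shift along the tool's x, y, z in m, then the turn, a rotation vector about the tool's x, y, z in rad, then the opening, from -1 (shut) to 1 (fully open), so that 0 is half open. In form: tx ty tz ax ay az hand; .... A call has 1 to 20 rows; each row shifts and turns the pose as measured when the row begins, along the tool's axes as they then stand; what a row does not reach is not made up. A row lasts 1/12 s, in which the tool goes at most 41.7 mm and 7.16 degrees, less where a joint would pass 70% of its speed; a pose out of reach is approached as far as the arm can. A call is refused whole if a number of a shift passes 0.0417 or a number of a turn 0.125, either way. A call with a gripper value outside its range is refused whole. The fingers move at their own pace and stop on an object; FORCE is the grip in N (left out, the last holds). Time passes only in rows, so rows that do not move let the fingers close. It gives the time, the measured TCP pose, the force and the opening at its end, in the units of the state.
- observe(): the state, without advancing time (a new reading comes with each control period).
- get_image(name): name is "scene" or "side" or "wrist"; returns a dict with "pixels" (400x640x3 uint8, red, green, blue), "depth" (400x640 float32, m along the optical axis (not along the pixel's ray), 0 where there is no reading), "mtx" (3x3 intrinsics, pixels), "k1" (the pictures are not rectified: a ray, as slopes to the right and down, at radius r is drawn at 1 + k1 r^2 times it, then the intrinsics apply), "world_from_camera" (4x4, takes a point from camera to world coordinates). Camera axes: x right, y down, z forward; pixel columns grow to the right and rows downward; lengths in m; the calibration is good to about 2 mm. A picture is of the moment at which its call begins.
- job_done(): hands the job in, once; it reports no verdict.
Trained networks look in a picture, given as the dict that the camera call returned (one of the last four; its "shot" number tells which), for a name from the list of things; names that differ only in an ending like _2 or _b are one class to them, and where a whole thing is asked for, a point or a joint stands for the part that bears it (a point fixed in the world has none). Each returns a list of dicts, best first, with "confidence" (0 to 1); they miss things now and then, are a little off and sometimes report something else, mostly with a low value. They report only what shows in the picture. A call takes as long as a camera call.
- find_in(picture, label): "point" ([x, y, z] in m, in the coordinates of the camera as it stood for that picture, good to about 4 mm: the middle of the surface that is visible of it).
The state is a dict: "clock": time; "qpos": joint angles; "qvel": joint speeds; "joint_efforts": joint torques, N m; "eef_pos": TCP position; "orientation": TCP orientation; "force": force on the tool from outside, world axes, zero at the start; "moment": the same for the moment, N m; "grip_width": finger opening in m.
Only numpy, scipy, OpenCV 4.12 (cv2) and the standard library are available. Lean on these libraries where they do the work, as an engineer would, in place of code of your own. Each camera call takes 0.05 s, during which the arm holds its last target. There are 200 camera calls.

### The job

Get the teapot ready for a paper tea filter: lift its lid off by the knob and stand it, knob up, on the middle of the round cork mat. Then take the steel filter rod from its rest and lay it across the pot's open mouth so that it sits level, down in the two V notches of the rim and with about as much sticking out at either end. Drop nothing, leave the pot standing where it is and do not disturb the other things on the worktop.

Things in the scene. Friction and masses are not known exactly. Their poses are not given: they have to be found in the camera images.
- rail: fixed steel hanging rail: a bar 16 mm thick, 440 mm long along its y, centre line 255 mm above the worktop, a post at each end. It runs just above the teapot's knob, so the pot can only be worked with the tool leaning back towards the robot (some 30 to 50 degrees). Origin: on the worktop below the middle of the bar; x level, square to the bar, away from the robot
- teapot: loose squat brown teapot, 0.9 kg, 148 mm across the belly, below the rail; rim 106 mm high. Origin: centre of its underside; z up, spout to +y (to 122 mm), handle to -y (to 123 mm), both below 100 mm. Mouth 78 mm wide inside, rim collar 92 mm wide outside, cut by two V notches on its +x and -x sides, hidden under the lid's edge at the start
- seat (a point): point on the teapot's axis, 101 mm above its underside, where the rod's middle belongs when the rod rests in both notches along x. The notches (90 degree V, 24 mm wide at the rim, 12 mm deep) lie 39 to 47 mm to either side along x; axes as the teapot's
- lid: loose brown lid, 110 g, on the pot's rim. Origin: centre of its underside, the bottom of a plug 68 mm wide, 8 mm deep that hangs in the mouth; above it a disc 96 mm wide, 8 to 12 mm up at the edge, 18 mm at the middle. Knob: upright cylinder 26 mm wide from 28 to 50 mm above the origin on a 16 mm stem. z up through the knob. At the start 98 mm above the pot's origin
- mat: fixed round cork mat, 120 mm wide, 8 mm thick, on the worktop in front of the pot, to one side. Origin: centre of its underside
- rest: fixed white ceramic rod rest: a base 110 mm (x) by 50 mm (y), 6 mm thick, with two upright V saddles 8 mm thick at x = +42 and -42 mm, 36 mm wide, 45 mm high. Between them the space below the rod is free down to the base. Origin: centre of its underside; z up
- rod: loose steel filter rod, about 60 g, 10 mm thick, 144 mm long over the 16 mm balls at its ends (the plain part reaches 56 mm to either side). It starts lying level in the rest's saddles, centre line 40 mm above the worktop. Origin: its middle, on the centre line; x along the rod
- egg_cup_a: bystander: white ceramic egg cup, 50 mm wide, 46 mm high, in front of the pot. Origin: centre of its underside
- egg_cup_b: bystander: white ceramic egg cup, 50 mm wide, 46 mm high. Origin: centre of its underside
- dispenser: bystander: white sweetener dispenser standing upright, 26 by 16 mm, 60 mm high. Origin: centre of its underside
- scoop: bystander: red plastic tea scoop, bowl 42 mm wide and 22 mm high, handle to -x as far as 102 mm. Origin: centre of the bowl's underside
- mug: bystander: white mug, 82 mm wide, 92 mm high, beyond the rail. Origin: centre of its underside
- caddy: bystander: square steel tea caddy, 75 mm wide, 112 mm high, beyond the rail. Origin: centre of its underside
- kettle: bystander: fixed steel kettle on its black base, 170 mm wide, 210 mm high, at the right. Origin: centre of the base's underside

How it is judged:
On the way, in this order (a step that is already met when the one before it is completed fails the run):
1. the lid is lifted clear of the pot's mouth, in the fingers and about level (within 25 degrees) (z of lid in the frame of teapot above 0.108 m and contact force between lid and the fingers above 0.3 N and angle between lid's own z axis and vertical below 0.44 rad), for 0.1 s.
2. the lid stands knob up on the cork mat, its plug wholly on the cork (within 26 mm of the middle), let go and at rest (horizontal distance between lid and mat below 0.026 m and z of lid in the frame of mat between 0.005 and 0.011 m and angle between lid's own z axis and vertical below 0.08 rad and linear speed of lid below 0.02 m/s and contact force between lid and the fingers below 0.02 N), for 0.2 s.
3. the rod is lifted out of its rest in the fingers (z of rod in the frame of rest above 0.055 m and contact force between rod and the fingers above 0.3 N), for 0.1 s.
At the end, for the whole second after the job is handed in: Lid at rest on the mat, knob up, within 26 mm of its middle. Rod at rest in both V notches: middle 97-105.5 mm above the pot origin, within 6 mm sideways and 16 mm lengthwise of the pot axis, along its x within 0.08 rad, level within 0.05. Pot upright, moved under 30 mm (horizontal distance between lid and mat below 0.026 m and z of lid in the frame of mat between 0.005 and 0.011 m and angle between lid's own z axis and vertical below 0.08 rad and linear speed of each of lid, rod below 0.02 m/s and z of rod in the frame of teapot between 0.097 and 0.1055 m and y of rod in the frame of teapot between -0.006 and 0.006 m and x of rod in the frame of teapot between -0.016 and 0.016 m and angle between the x axis of rod and the x axis of teapot, either way round below 0.08 rad and angle between rod's own x axis and vertical between 1.5208 and 1.6208 rad and angle between teapot's own z axis and vertical below 0.05 rad and distance of teapot from where it was at the start of the episode below 0.03 m); the robot touches nothing.
It fails at once if the lid falls: it moves faster than 0.45 m/s while the fingers do not touch it (contact force between lid and the fingers below 0.02 N and linear speed of lid above 0.45 m/s).
It fails at once if the rod falls: it moves faster than 0.45 m/s while the fingers do not touch it (contact force between rod and the fingers below 0.02 N and linear speed of rod above 0.45 m/s).
It fails at once if the teapot is shoved more than 30 mm or tipped more than 10 degrees (distance of teapot from where it was at the start of the episode above 0.03 m or angle between teapot's own z axis and vertical above 0.17 rad).
It fails at once if another thing on the worktop is moved more than 30 mm (distance of any of egg_cup_a, egg_cup_b, dispenser, scoop, mug, caddy from where it was at the start of the episode above 0.03 m).
It also fails if it takes over 67 s, if anything falls off the work surface, if the arm or the gripper's body presses on something with over 40 N, if the wrist force passes 120 N, or if a joint passes its speed limit or range.

## Working session

There is one attempt and no reset: what is moved stays moved. The work goes in short steps, Python scripts to look and compute and a shell command to move; the robot and the scene stay as the last step left them, time stands still between calls to the robot, and variables do not carry over. Pictures are saved under pics/ and viewed, about 8 in all and at most 12, crops included, and the job is handed in when it is done.

```bash
mkdir -p pics; cat > h.py <<'E'
import numpy as np, cv2
from scipy.spatial.transform import Rotation as R
from cell import observe, get_image, job_done, find_in, grip_depth
def world(im,p): return (im["world_from_camera"]@np.append(p,1))[:3]
def cloud(im):
    d=im["depth"];h,w=d.shape
    u,v=np.meshgrid(np.arange(w),np.arange(h))
    k=np.array([im["k1"],0,0,0,0],float)
    pts=cv2.undistortPoints(np.stack([u,v],-1).reshape(-1,1,2).astype(float),np.array(im["mtx"],float),k).reshape(h,w,2)
    # drawn = r*(1+k1 r^2): same as OpenCV radial model
    P=np.dstack([pts*d[...,None],d])
    M=im["world_from_camera"]
    return P@M[:3,:3].T+M[:3,3]
def save(im,n,crop=None):
    a=im["pixels"][:,:,::-1]
    if crop: a=a[crop[1]:crop[3],crop[0]:crop[2]]
    cv2.imwrite("pics/"+n+".png",a)
def pose():
    s=observe(); return np.array(s["eef_pos"]),R.from_euler("xyz",s["orientation"]),s
E
python3 - <<'E'
from h import *
np.set_printoptions(precision=4,suppress=True)
print(observe(),grip_depth)
ims={n:get_image(n) for n in("scene","side","wrist")}
a=np.hstack([ims["scene"]["pixels"],ims["side"]["pixels"]])
save(ims["scene"],"s1"); save(ims["side"],"d1")
for c in("scene","side"):
  print(c,ims[c]["world_from_camera"][:3,3])
  for n in "rail teapot lid mat rest rod egg_cup_a dispenser scoop mug caddy kettle".split():
    r=find_in(ims[c],n)
    print(n,[(round(x["confidence"],2),world(ims[c],x["point"]).round(3).tolist()) for x in r[:3]])
np.savez("c1.npz",**{n+k:v for n in ims for k,v in(("p",ims[n]["pixels"]),("c",cloud(ims[n])))})
E
```

```text
{'clock': 0.0, 'qpos': array([-0.0846,  0.3513,  1.6524,  0.    ,  1.1391, -0.0846]), 'qvel': array([ 0.0006,  0.0001,  0.0014, -0.0011, -0.0006,  0.0005]), 'joint_efforts': array([  0.0013, -50.6108, -29.1407,   0.    ,   0.0046,   0.    ]), 'eef_pos': array([0.5497, 0.0001, 0.2307]), 'orientation': array([-1.6821,  1.5696,  3.0303]), 'force': array([ 0.3257,  0.0745, -0.5529]), 'moment': array([-0.0033,  0.0003,  0.0377]), 'grip_width': 0.08531136060120369} 0.0187
scene [1.336  0.4186 1.1797]
rail [(0.74, [0.648, -0.022, 0.201]), (0.27, [0.798, -0.215, 0.096])]
teapot [(0.61, [0.674, -0.03, 0.07])]
lid [(0.92, [0.638, -0.06, 0.113]), (0.36, [0.672, -0.032, 0.072])]
mat [(0.91, [0.43, 0.243, 0.004])]
rest [(0.64, [0.429, -0.247, 0.004])]
rod [(0.48, [0.435, -0.256, 0.044])]
egg_cup_a [(0.68, [0.513, 0.358, 0.039]), (0.53, [0.438, 0.026, 0.032])]
dispenser []
scoop [(0.84, [0.569, 0.437, 0.019])]
mug [(0.78, [0.768, 0.169, 0.049])]
caddy [(0.79, [0.798, -0.213, 0.097])]
kettle [(0.6, [0.679, -0.478, 0.122]), (0.6, [0.428, 0.24, 0.005])]
side [ 0.3321 -0.8845  0.906 ]
rail [(0.67, [0.624, -0.267, 0.148]), (0.16, [0.624, -0.552, 0.161])]
teapot [(0.57, [0.606, -0.113, 0.073])]
lid [(0.63, [0.621, -0.072, 0.117])]
mat [(0.96, [0.417, 0.241, 0.008])]
rest [(0.76, [0.444, -0.264, 0.008])]
rod [(0.63, [0.442, -0.261, 0.045])]
egg_cup_a [(0.51, [0.435, 0.02, 0.035]), (0.46, [0.505, 0.351, 0.036])]
dispenser [(0.36, [0.417, 0.238, 0.011])]
scoop []
mug [(0.93, [0.778, 0.147, 0.068])]
caddy [(0.73, [0.767, -0.26, 0.095])]
kettle [(0.81, [0.625, -0.552, 0.161]), (0.46, [0.517, -0.388, 0.041])]
```

View pics/s1.png

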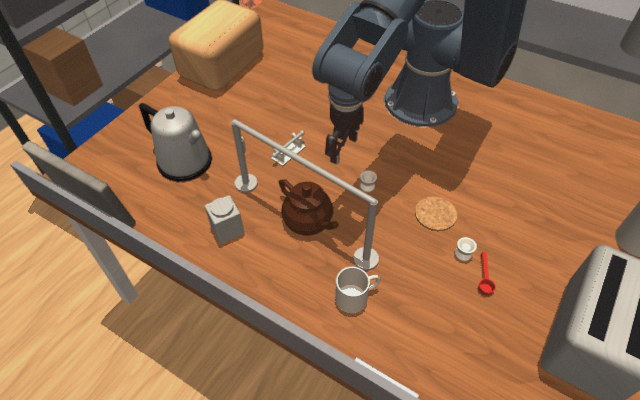

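View pics/d1.png

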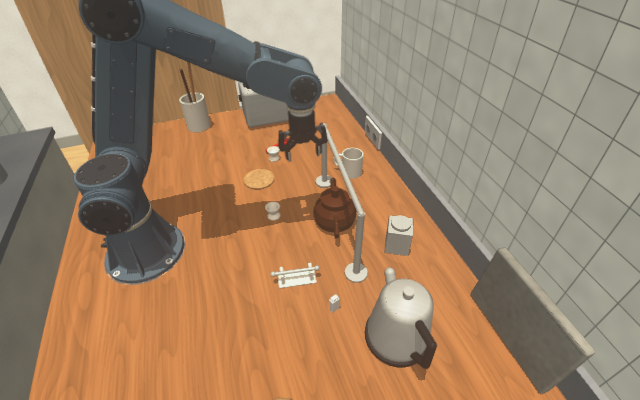

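```bash
python3 - <<'E'
import numpy as np
np.set_printoptions(precision=4,suppress=True)
z=np.load("c1.npz")
def st(n,p,m): q=p[m]; print(n,len(q),q.min(0),q.max(0),np.median(q,0)) if len(q) else print(n,0)
for c in("scene","side"):
    p=z[c+"c"].reshape(-1,3); x,y,w=p.T
    st(c+" bar",p,(w>.262)&(w<.268)&(abs(y)<.3)&(x>.5)&(x<.75))
    st("post",p,(w>.2)&(w<.28)&(x>.55)&(x<.7)&((y<-.22)|(y>.12))&(y>-.3))
    st("knobtop",p,(w>.138)&(w<.155)&(x>.55)&(x<.7)&(abs(y+.05)<.1))
    st("liddisc",p,(w>.107)&(w<.119)&(x>.5)&(x<.72)&(abs(y+.05)<.1))
    st("pot spout/handle",p,(w>.03)&(w<.1)&(x>.5)&(x<.75)&(abs(y+.05)<.17))
    st("mat",p,(w>.005)&(w<.012)&(np.hypot(x-.42,y-.24)<.09))
    m=(w>.041)&(w<.056)&(np.hypot(x-.44,y+.26)<.1); st("rod",p,m)
    q=p[m][:,:2]; 
    if len(q)>5: v=np.linalg.svd(q-q.mean(0))[2][0]; print("dir",np.degrees(np.arctan2(v[1],v[0])))
    m=(w>.003)&(w<.009)&(np.hypot(x-.44,y+.26)<.1);st("base",p,m)
    q=p[m][:,:2]; 
    if len(q)>5: v=np.linalg.svd(q-q.mean(0))[2][0]; print("dir",np.degrees(np.arctan2(v[1],v[0])))
E
```

```text
scene bar 317 [ 0.5024 -0.2947  0.262 ] [0.6711 0.1472 0.268 ] [ 0.6432 -0.0374  0.2633]
post 460 [ 0.6131 -0.2994  0.2004] [0.6756 0.1534 0.2658] [ 0.6321 -0.2261  0.2539]
knobtop 75 [ 0.6211 -0.0774  0.1386] [ 0.6466 -0.0504  0.1517] [ 0.6343 -0.0626  0.1466]
liddisc 644 [ 0.5837 -0.1124  0.107 ] [ 0.6816 -0.0156  0.1188] [ 0.6403 -0.0581  0.1124]
pot spout/handle 1448 [ 0.5764 -0.1782  0.0304] [0.7064 0.0524 0.0999] [ 0.6693 -0.0338  0.0722]
mat 858 [0.3419 0.1619 0.005 ] [0.5079 0.3278 0.012 ] [0.4267 0.2418 0.0075]
rod 101 [ 0.375  -0.2784  0.0411] [ 0.512  -0.2296  0.0507] [ 0.4232 -0.2532  0.0444]
dir -8.25341010353236
base 262 [ 0.3454 -0.3425  0.003 ] [ 0.5383 -0.1636  0.009 ] [ 0.4333 -0.2457  0.0047]
dir -0.13547201608784115
side bar 371 [ 0.5004 -0.2985  0.262 ] [0.6662 0.1422 0.2675] [ 0.6328 -0.1228  0.264 ]
post 262 [ 0.5502 -0.2998  0.2002] [0.6979 2.1679 0.2672] [ 0.6167 -0.2576  0.2595]
knobtop 53 [ 0.617  -0.0789  0.1385] [ 0.6412 -0.0524  0.1537] [ 0.6275 -0.0689  0.1482]
liddisc 398 [ 0.5816 -0.1131  0.1073] [ 0.6763 -0.0158  0.1189] [ 0.6213 -0.0754  0.1144]
pot spout/handle 975 [ 0.557  -0.2195  0.03  ] [0.75   0.048  0.0999] [ 0.6045 -0.1102  0.075 ]
mat 421 [0.3422 0.1531 0.005 ] [0.5036 0.3215 0.012 ] [0.4218 0.2379 0.0096]
rod 205 [ 0.3725 -0.2817  0.041 ] [ 0.5089 -0.233   0.0511] [ 0.4424 -0.2579  0.0454]
dir 171.95466418434916
base 736 [ 0.3416 -0.3588  0.003 ] [ 0.5382 -0.1617  0.0089] [ 0.4361 -0.2674  0.005 ]
dir -131.6035999467179
```

The scene picture shows the pot (305,207) under the rail that runs from (237,125) to (372,203). The mat is at (436,213), the rest and rod at (289,149), and egg cup a at (368,181). The side picture agrees: pot (335,210), rod (296,271), mat (259,179), dispenser (335,303). Next I'll refine the poses and plan the lid grasp.

```bash
cat >> h.py <<'E'
from scipy.linalg import logm, expm
np.set_printoptions(precision=4,suppress=True)
def tool(yaw,tilt):
    "tool leaning back by tilt in the vertical plane of azimuth yaw; jaws level"
    c,s=np.cos(yaw),np.sin(yaw)
    x=np.array([c*np.sin(tilt),s*np.sin(tilt),-np.cos(tilt)]); y=np.array([-s,c,0])
    return np.array([x,y,np.cross(x,y)]).T
def plan(p,yaw,tilt,back=0.,n=None,grasp=True):
    "rows from here to the pose with the grasp point at p (moved back along the tool by back)"
    q,r,s=pose(); r=r.as_matrix(); best=None
    for f in(1,-1):
        Rt=tool(yaw,tilt)@np.diag([1,f,f]); a=np.linalg.norm(R.from_matrix(r.T@Rt).as_rotvec())
        if best is None or a<best[0]: best=(a,Rt)
    Rt=best[1]; t=np.array(p)+Rt[:,0]*((grip_depth if grasp else 0)-back)
    A=np.eye(4);B=np.eye(4);A[:3,:3]=r;A[:3,3]=q;B[:3,:3]=Rt;B[:3,3]=t
    T=np.linalg.inv(A)@B
    L=np.real(logm(T)); 
    m=int(np.ceil(max(np.linalg.norm(T[:3,3])/.03,best[0]/.09,1))); n=n or m
    S=expm(L/n); print("n",n,"(min %d)"%m,"shift",S[:3,3],"rot",R.from_matrix(S[:3,:3]).as_rotvec(),"target tcp",t,"tot",T[:3,3],best[0])
E
python3 - <<'E'
from h import *
z=np.load("c1.npz"); from scipy.optimize import least_squares
print(pose()[1].as_matrix())
def circ(q,r): return least_squares(lambda c: np.maximum(np.hypot(*(q-c).T)-r,0)**1,q.mean(0)).x
for c in("scene","side"):
    p=z[c+"c"].reshape(-1,3); col=z[c+"p"].reshape(-1,3).astype(float); x,y,w=p.T
    m=(w>.255)&(w<.268)&(abs(y+.06)<.21)&(x>.58)&(x<.7); print(c,"bar",np.polyfit(y[m],x[m],1),y[m].min(),y[m].max())
    brown=(col.max(1)<110)&(col[:,0]>col[:,2])
    m=(w>.108)&(w<.118)&(np.hypot(x-.631,y+.064)<.06); q=p[m,:2]; lc=(np.percentile(q,1,0)+np.percentile(q,99,0))/2; print("lid",lc,circ(q,.048))
    for nm,k in(("spout",y>lc[1]+.09),("handle",y<lc[1]-.09)):
        m=brown&(w>.03)&(w<.1)&(abs(x-.63)<.08)&(abs(y+.064)<.15)&k
        if m.sum(): d=np.median(p[m,:2],0)-lc; print(nm,m.sum(),d,"yaw off +-y deg",np.degrees(np.arctan2(-d[0],d[1])))
    m=(w>.005)&(w<.012)&(np.hypot(x-.425,y-.242)<.07)&(col[:,2]<.75*col[:,0]); print("mat",circ(p[m,:2],.06),p[m].min(0),p[m].max(0))
    m=(w>.041)&(w<.051)&(np.hypot(x-.441,y+.256)<.08);q=p[m,:2];print("rod mid",(q.min(0)+q.max(0))/2)
plan([.629,-.065,.140],0,.73,back=.09)
plan([.629,-.065,.140],0,.73)
E
```

```text
[[-0.  1.  0.]
 [ 0.  0. -1.]
 [-1. -0. -0.]]
scene bar [0.0936 0.6498] -0.26901993723262996 0.1497725937484624
lid [ 0.633  -0.0646] [ 0.6325 -0.0643]
spout 69 [0.0348 0.1053] yaw off +-y deg -18.311551034862642
handle 64 [-0.0258 -0.1013] yaw off +-y deg 165.6913064313168
mat [0.4248 0.2424] [0.3661 0.1809 0.005 ] [0.4887 0.3069 0.012 ]
rod mid [ 0.4435 -0.254 ]
side bar [0.0894 0.6423] -0.2698173529163521 0.14222343432405182
lid [ 0.6289 -0.0647] [ 0.6285 -0.0643]
spout 35 [0.0294 0.0978] yaw off +-y deg -16.70825347646357
handle 54 [-0.0309 -0.1053] yaw off +-y deg 163.6552148824159
mat [0.4236 0.2432] [0.3626 0.1788 0.0052] [0.4915 0.3063 0.012 ]
rod mid [ 0.4407 -0.2574]
n 19 (min 19) shift [ 0.0032 -0.0016  0.0032] rot [-0.0786 -0.0301  0.0301] target tcp [ 0.5815 -0.065   0.1931] tot [0.0382 0.0315 0.0651] 1.6985346316294727
n 19 (min 19) shift [0.0076 0.0002 0.0042] rot [-0.0786 -0.0301  0.0301] target tcp [ 0.6415 -0.065   0.1261] tot [0.1052 0.0915 0.0651] 1.6985346316294727
```

```bash
python3 - <<'E'
from h import *
plan([.628,-.0645,.140],-.1,.73,back=.12,n=19)
E
```

```text
n 19 (min 18) shift [ 0.0017 -0.0018  0.0026] rot [-0.0737 -0.0311  0.0282] target tcp [ 0.5608 -0.0578  0.2155] tot [0.0158 0.0108 0.0578] 1.6110858539938917
```

```bash
python3 -m creep '.0017 -.0018 .0026 -.0737 -.0311 .0282 .3;.0017 -.0018 .0026 -.0737 -.0311 .0282 .3;.0017 -.0018 .0026 -.0737 -.0311 .0282 .3;.0017 -.0018 .0026 -.0737 -.0311 .0282 .3;.0017 -.0018 .0026 -.0737 -.0311 .0282 .3;.0017 -.0018 .0026 -.0737 -.0311 .0282 .3;.0017 -.0018 .0026 -.0737 -.0311 .0282 .3;.0017 -.0018 .0026 -.0737 -.0311 .0282 .3;.0017 -.0018 .0026 -.0737 -.0311 .0282 .3;.0017 -.0018 .0026 -.0737 -.0311 .0282 .3;.0017 -.0018 .0026 -.0737 -.0311 .0282 .3;.0017 -.0018 .0026 -.0737 -.0311 .0282 .3;.0017 -.0018 .0026 -.0737 -.0311 .0282 .3;.0017 -.0018 .0026 -.0737 -.0311 .0282 .3;.0017 -.0018 .0026 -.0737 -.0311 .0282 .3;.0017 -.0018 .0026 -.0737 -.0311 .0282 .3;.0017 -.0018 .0026 -.0737 -.0311 .0282 .3;.0017 -.0018 .0026 -.0737 -.0311 .0282 .3;.0017 -.0018 .0026 -.0737 -.0311 .0282 .3' 30
python3 - <<'E'
from h import *
print(pose()[2]["qpos"])
plan([.628,-.0645,.140],-.1,.73,back=.12)
plan([.628,-.0645,.140],-.1,.73)
im=get_image("wrist");save(im,"w1");print(im["world_from_camera"])
for n in("lid","teapot"): print(n,[(x["confidence"],world(im,x["point"])) for x in find_in(im,n)])
p=cloud(im).reshape(-1,3);x,y,w=p.T
m=(w>.143)&(w<.153)&(np.hypot(x-.631,y+.065)<.04);print("knobtop",m.sum(),p[m].min(0),p[m].max(0),p[m].mean(0))
m=(w>.107)&(w<.118)&(np.hypot(x-.631,y+.065)<.07);print("disc",m.sum(),p[m].min(0),p[m].max(0))
E
```

```text
clock: 2.93
eef_pos: [0.5587, -0.0518, 0.2158]
orientation: [0.045, 0.87, -0.122]
force: [0.3, 0.6, 0.4]
grip_width: 0.0556
[-0.199   0.1776  2.1154  0.3223  0.1576 -1.9033]
n 1 (min 1) shift [ 0.0021 -0.0056  0.0022] rot [-0.0616 -0.0293  0.0149] target tcp [ 0.5608 -0.0578  0.2155] tot [ 0.0021 -0.0056  0.0022] 0.06980456949319637
n 5 (min 5) shift [ 0.0244 -0.0009  0.0008] rot [-0.0123 -0.0059  0.003 ] target tcp [ 0.6404 -0.0657  0.1261] tot [ 0.122  -0.0037  0.0056] 0.06980456949319637
[[ 0.156   0.5231  0.8379  0.4077]
 [ 0.9873 -0.108  -0.1164 -0.0305]
 [ 0.0296  0.8454 -0.5333  0.2756]
 [ 0.      0.      0.      1.    ]]
lid [(0.75, array([ 0.6188, -0.0616,  0.1135]))]
teapot [(0.59, array([ 0.5845, -0.0591,  0.0706])), (0.33, array([ 0.4839, -0.2423,  0.0306]))]
knobtop 420 [ 0.6154 -0.077   0.143 ] [ 0.64   -0.052   0.1493] [ 0.6247 -0.0639  0.1474]
disc 4384 [ 0.5803 -0.1124  0.107 ] [ 0.676  -0.0169  0.118 ]
```

```bash
python3 - <<'E'
from h import *
plan([.6275,-.0645,.140],-.1,.63,back=.08,n=4)
E
```

```text
n 4 (min 2) shift [ 0.0104 -0.0013  0.0025] rot [-0.0165  0.0173  0.0031] target tcp [ 0.5916 -0.0609  0.1895] tot [ 0.0418 -0.0046  0.0092] 0.09663895350005061
```

View pics/w1.png

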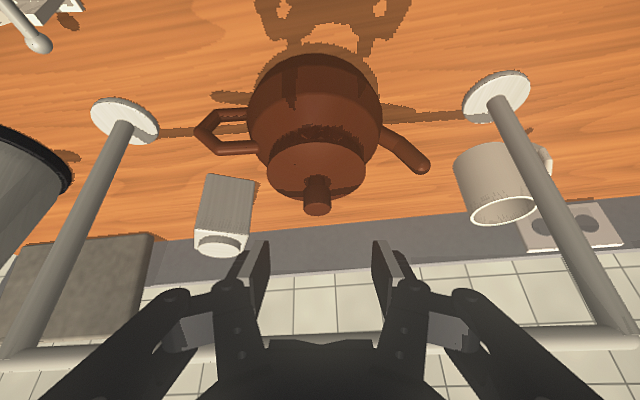

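The wrist picture is upside down. It shows the knob at (317,200), centred between the open fingers (265 to 378), with the rail behind them and clear.

```bash
python3 -m creep '.0104 -.0013 .0025 -.0165 .0173 .0031 .3;.0104 -.0013 .0025 -.0165 .0173 .0031 .3;.0104 -.0013 .0025 -.0165 .0173 .0031 .3;.0104 -.0013 .0025 -.0165 .0173 .0031 .3;0 0 0 0 0 0 .3' 30
python3 - <<'E'
from h import *
print(pose()[2]["qpos"])
plan([.6275,-.0645,.140],-.1,.63,n=5)
E
```

```text
clock: 3.5
eef_pos: [0.5926, -0.0613, 0.1894]
orientation: [0.005, 0.945, -0.105]
force: [0.0, -0.2, -0.6]
grip_width: 0.0554
[-0.2081  0.2882  2.011   0.2721  0.2268 -1.9152]
n 5 (min 3) shift [ 0.0159  0.0001 -0.0001] rot [-0.0017 -0.0008  0.0006] target tcp [ 0.6385 -0.0656  0.1249] tot [ 0.0793  0.0005 -0.0005] 0.009917486668141599
```

```bash
python3 -m creep '.0159 0 0 -.0017 0 0 .3;.0159 0 0 -.0017 0 0 .3;.0159 0 0 -.0017 0 0 .3;.0159 0 0 -.0017 0 0 .3;.0157 0 0 -.0017 0 0 .3;0 0 0 0 0 0 .3' 30
python3 - <<'E'
from h import *
print(pose()[2]["qpos"])
plan([.6275,-.0645,.140],-.1,.63,n=1)
im=get_image("side");save(im,"d2",(240,110,480,290))
E
```

```text
clock: 4.0
eef_pos: [0.6401, -0.0653, 0.1253]
orientation: [0.005, 0.942, -0.11]
force: [0.2, 0.2, -0.3]
grip_width: 0.0553
[-0.1947  0.4746  1.9342  0.4435  0.1166 -2.0758]
n 1 (min 1) shift [-0.0006 -0.0005 -0.0015] rot [-0.0124 -0.0008  0.0057] target tcp [ 0.6385 -0.0656  0.1249] tot [-0.0006 -0.0005 -0.0015] 0.013697010655698385
```

View pics/d2.png

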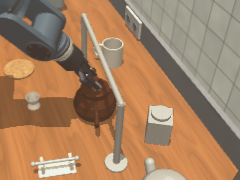

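The side crop shows the tool leaning under the rail with its fingers at the knob and no contact. I'll close on it.

```bash
python3 -m creep '0 0 0 0 0 0 -1;0 0 0 0 0 0 -1;0 0 0 0 0 0 -1;0 0 0 0 0 0 -1;0 0 0 0 0 0 -1;0 0 0 0 0 0 -1;0 0 0 0 0 0 -1;0 0 0 0 0 0 -1' 50
python3 - <<'E'
from h import *
q,r,s=pose()
print(r.inv().apply([0,0,1]), s["force"])
# planar fit of the arm
from scipy.optimize import least_squares
D=[([.3513,1.6524,0,1.1391],(.5497,.2307)),([.1776,2.1154,.3223,.1576],(np.hypot(.5587,.0518),.2158)),([.2882,2.011,.2721,.2268],(np.hypot(.5926,.0613),.1894)),([.4746,1.9342,.4435,.1166],(np.hypot(.6401,.0653),.1253))]
def fk(k,q):
    a,h,l1,l2,d=k; A=q[0]+q[1]
    # tool in arm plane: forearm dir bent by q5 about axis rolled by q4
    f=np.array([np.sin(A),np.cos(A)]);g=np.array([np.cos(A),-np.sin(A)])
    return np.array([a,h])+l1*np.array([np.sin(q[0]),np.cos(q[0])])+l2*f+d*(np.cos(q[3])*f+np.sin(q[3])*np.cos(q[2])*g)
o=least_squares(lambda k:np.r_[np.concatenate([fk(k,q)-p for q,p in D]),1e-3*(k-np.array([0,.2,.4,.4,.25]))],[0,.2,.4,.4,.25])
k=o.x;print("fit",k,abs(o.fun[:8]).max())
for nm,p in(("matlid",(.49,.047)),("rod",(.51,.04)),("carry",(.49,.12)),("pot",(.63,.101))):
  for t in(.5,.63):
    T=np.array(p)+.019*np.array([np.sin(t),-np.cos(t)])
    s=least_squares(lambda v:fk(k,[v[0],v[1],0,v[2]])-T if 0 else np.r_[fk(k,[v[0],v[1],0,v[2]])-T,v.sum()-(np.pi-t)],[.3,1.9,.3])
    print(nm,t,s.x,s.cost)
E
```

```text
clock: 4.72
eef_pos: [0.6382, -0.0646, 0.1306]
orientation: [0.007, 0.938, -0.11]
force: [0.1, -0.3, -1.5]
grip_width: 0.0243
[-0.8064  0.0042  0.5914] [ 0.0647 -0.3036 -1.5374]
fit [0.0339 0.1997 0.4601 0.3934 0.2346] 0.0025823500069123984
matlid 0.5 [ 0.4913  2.2982 -0.1479] 5.747889832868459e-18
matlid 0.63 [ 0.5125  2.3629 -0.3639] 1.4653437981870284e-30
rod 0.5 [ 0.5299  2.2473 -0.1356] 2.4965268119200754e-18
rod 0.63 [ 0.5491  2.3119 -0.3494] 1.431315196683155e-16
carry 0.5 [0.3043 2.2594 0.0778] 2.7990042241346393e-24
carry 0.63 [ 0.3062  2.3302 -0.1248] 3.33806484432996e-22
pot 0.5 [0.5499 1.8955 0.1962] 1.0105030245421094e-16
pot 0.63 [ 0.5436  1.97   -0.002 ] 1.7129374999775627e-28
```

The wrist would pass its singularity between pot and mat. Before lifting I'll release, back off, and re-approach with the wrist flipped (j4 near pi) and a steeper lean.

```bash
cat >> h.py <<'E'
K=np.array([.0339,.1997,.4601,.3934,.2346]); OFF=.0465
def fk3(q,k=K):
    a,h,l1,l2,d=k; A=q[1]+q[2]; V=lambda r,l,z:np.array([r,l,z])
    f=V(np.sin(A),0,np.cos(A));g=V(np.cos(A),0,-np.sin(A));l=V(0,1,0)
    ax=np.cos(q[4])*f+np.sin(q[4])*(np.cos(q[3])*g+np.sin(q[3])*l)
    p=V(a,OFF,h)+l1*V(np.sin(q[1]),0,np.cos(q[1]))+l2*f+d*ax
    Z=R.from_euler("z",q[0]).as_matrix()
    return Z@p,Z@ax
def ik3(p,yaw,tilt,q0,back=0):
    from scipy.optimize import least_squares
    ax=tool(yaw,tilt)[:,0]; t=np.array(p)+ax*(grip_depth-back)
    def e(q): P,X=fk3(q); return np.r_[P-t,.3*(X-ax)]
    s=least_squares(e,q0); return s.x,s.cost
E
python3 - <<'E'
from h import *
q,r,s=pose();print(s["qpos"],s["eef_pos"])
P,X=fk3(s["qpos"]);print("fk err",P-q,X-r.as_matrix()[:,0])
fl=[-.2,.5,2.,3.1,.4]; up=[-.2,.3,2.,1.57,.4]
for n,p,y,t,b,q0 in(("back",[.6275,-.0645,.14],-.1,.63,.1,s["qpos"][:5]),("way",[.55,-.03,.21],.3,.72,0,up),("pre",[.6275,-.0645,.14],-.1,.8,.1,fl),("lid",[.6275,-.0645,.139],-.1,.8,0,fl),("mat",[.424,.2425,.048],.52,.8,0,[.5,.5,2.3,3.1,.6]),("mathi",[.424,.2425,.15],.52,.8,0,[.5,.4,2.3,3.1,.6]),
 ("rod",[.442,-.256,.04],-.14,.7,0,[-.5,.5,2.3,3.1,.6]),("rodhi",[.442,-.256,.12],-.14,.7,0,[-.5,.5,2.3,3.1,.6]),("seat",[.629,-.0645,.101],-.29,.7,0,[-.2,.5,2.,3.1,.3])):
  print(n,*ik3(p,y,t,q0,b))
E
```

```text
[-0.194   0.4622  1.939   0.4289  0.1202 -2.0581] [ 0.6382 -0.0646  0.1306]
fk err [ 0.0036 -0.0023  0.0013] [ 0. -0. -0.]
back [-0.2082  0.2332  2.0331  0.254   0.2559] 7.53671056333489e-20
way [-0.2832  0.2262  2.1214  1.1782  0.4039] 7.63349157734694e-18
pre [-0.2191  0.2198  2.1748  2.0945  0.0986] 1.0284577606964613e-29
lid [-0.2011  0.4746  2.0441  2.7458  0.1889] 2.238296816102652e-19
mat [0.3795 0.5639 2.449  2.9796 0.6727] 6.414053078505549e-28
mathi [0.3795 0.2403 2.4062 2.8122 0.3159] 1.3115009658966792e-21
rod [-0.7818  0.5745  2.3135  2.2441  0.5159] 4.207860586196338e-21
rodhi [-0.7818  0.3571  2.2866  1.7954  0.4067] 2.3207151909685393e-24
seat [-0.1437  0.5491  1.9987  3.8946  0.1378] 1.4491039437124165e-19
```

```bash
python3 -m creep '0 0 0 0 0 0 .3;0 0 0 0 0 0 .3;0 0 0 0 0 0 .3;0 0 0 0 0 0 .3;-.015 0 0 0 0 0 .3;-.025 0 0 0 0 0 .3;-.03 0 0 0 0 0 .3;-.03 0 0 0 0 0 .3;-.01 0 0 0 0 0 .3' 50
python3 - <<'E'
from h import *
print(pose()[2]["qpos"])
plan([.55,-.03,.21],.3,.72)
E
```

```text
clock: 5.47
eef_pos: [0.5712, -0.0576, 0.2195]
orientation: [0.006, 0.943, -0.112]
force: [1.3, -0.0, 0.5]
grip_width: 0.0553
[-0.2077  0.1999  2.0368  0.202   0.2845 -1.8365]
n 5 (min 5) shift [ 0.0028  0.0063 -0.0042] rot [-0.0656 -0.018   0.0515] target tcp [ 0.5618 -0.0264  0.1959] tot [ 0.0115  0.0298 -0.0245] 0.4263035596632405
```

```bash
python3 -m creep '.0028 .0063 -.0042 -.0656 -.018 .0515 .3;.0028 .0063 -.0042 -.0656 -.018 .0515 .3;.0028 .0063 -.0042 -.0656 -.018 .0515 .3;.0028 .0063 -.0042 -.0656 -.018 .0515 .3;.0028 .0063 -.0042 -.0656 -.018 .0515 .3;0 0 0 0 0 0 .3'
python3 - <<'E'
from h import *
s=pose()[2];print(s["qpos"]); 
for b in(.1,.05,0): print(ik3([.628,-.0645,.14],.2,.8,[-.2,.5,2.,2.5,.4],b))
print(ik3([.424,.2425,.048],.7,.8,[.4,.5,2.4,2.8,.6]))
plan([.628,-.0645,.14],.2,.8,back=.1)
E
```

```text
clock: 5.97
eef_pos: [0.5651, -0.0373, 0.2052]
orientation: [0.015, 0.894, 0.151]
force: [0.6, -0.4, -0.1]
grip_width: 0.0554
[-0.2686  0.2167  2.0861  0.9118  0.3285 -2.775 ]
(array([-0.3744,  0.2489,  2.1341,  1.4631,  0.4028]), np.float64(1.9659721486050177e-22))
(array([-0.331 ,  0.3695,  2.0824,  1.6638,  0.3735]), np.float64(6.05062823947728e-29))
(array([-0.2933,  0.4866,  2.0168,  1.8364,  0.3598]), np.float64(3.1817488537065176e-19))
(array([0.2987, 0.5656, 2.4395, 2.6772, 0.676 ]), np.float64(5.807970927100607e-19))
n 2 (min 2) shift [ 0.003  -0.0197 -0.0028] rot [-0.0258 -0.0615  0.017 ] target tcp [ 0.5708 -0.0761  0.1966] tot [ 0.0065 -0.0393 -0.0049] 0.13762431110190962
```

```bash
python3 -m creep '-.01 0 0 .125 0 0 .3;0 0 0 .125 0 0 .3;0 0 0 .125 0 0 .3;0 0 0 .125 0 0 .3;0 0 0 .125 0 0 .3;0 0 0 .125 0 0 .3;0 0 0 .125 0 0 .3;0 0 0 .125 0 0 .3;0 0 0 .125 0 0 .3;0 0 0 .125 0 0 .3;0 0 0 .125 0 0 .3;0 0 0 .125 0 0 .3;0 0 0 .125 0 0 .3;0 0 0 .125 0 0 .3;0 0 0 .125 0 0 .3;0 0 0 .125 0 0 .3;0 0 0 .125 0 0 .3;0 0 0 .125 0 0 .3;0 0 0 .125 0 0 .3;0 0 0 .125 0 0 .3'
python3 -m creep '0 0 0 .125 0 0 .3;0 0 0 .125 0 0 .3;0 0 0 .125 0 0 .3;0 0 0 .125 0 0 .3;0 0 0 .125 0 0 .3'
python3 - <<'E'
from h import *
s=pose()[2];print(s["qpos"])
plan([.628,-.0645,.14],.2,.8,back=.1)
plan([.628,-.0645,.14],.2,.8,back=.1,n=4)
E
```

```text
clock: 7.63
eef_pos: [0.5611, -0.0432, 0.2177]
orientation: [2.489, 0.9, 0.107]
force: [-0.0, -0.3, 0.5]
grip_width: 0.056
clock: 8.05
eef_pos: [0.5619, -0.0443, 0.2191]
orientation: [3.106, 0.9, 0.095]
force: [0.8, 0.6, -0.1]
grip_width: 0.0556
[-0.2652  0.184   2.0801  0.7588  0.3242  0.5154]
n 2 (min 2) shift [0.0102 0.0162 0.0058] rot [-0.0209  0.0654 -0.034 ] target tcp [ 0.5708 -0.0761  0.1966] tot [0.0213 0.0321 0.0105] 0.15310147199801358
n 4 (min 2) shift [0.005  0.0081 0.003 ] rot [-0.0104  0.0327 -0.017 ] target tcp [ 0.5708 -0.0761  0.1966] tot [0.0213 0.0321 0.0105] 0.15310147199801358
```

```bash
python3 -m creep '.005 .0081 .003 -.0104 .0327 -.017 .3;.005 .0081 .003 -.0104 .0327 -.017 .3;.005 .0081 .003 -.0104 .0327 -.017 .3;.005 .0081 .003 -.0104 .0327 -.017 .3;0 0 0 0 0 0 .3'
python3 - <<'E'
from h import *
s=pose()[2];print(s["qpos"])
plan([.628,-.0645,.14],.2,.8,n=6)
im=get_image("wrist");save(im,"w2")
p=cloud(im).reshape(-1,3);x,y,w=p.T
m=(w>.143)&(w<.153)&(np.hypot(x-.631,y+.065)<.04);print("knobtop",m.sum(),p[m].min(0),p[m].max(0)) if m.any() else 0
E
```

```text
clock: 8.47
eef_pos: [0.5699, -0.0733, 0.1992]
orientation: [-3.099, 0.781, 0.181]
force: [-1.0, 0.1, -1.1]
grip_width: 0.0557
[-0.3884  0.2562  2.122   1.4299  0.3974 -0.2283]
n 6 (min 4) shift [0.017  0.0004 0.0002] rot [-0.0093  0.0016 -0.0023] target tcp [ 0.6411 -0.0618  0.127 ] tot [0.1021 0.0016 0.0005] 0.05813952457984536
knobtop 720 [ 0.6153 -0.0769  0.143 ] [ 0.6403 -0.0515  0.1507]
```

```bash
python3 -m creep '.017 .0004 .0002 -.0093 .0016 -.0023 .3;.017 .0004 .0002 -.0093 .0016 -.0023 .3;.017 .0004 .0002 -.0093 .0016 -.0023 .3;.017 .0004 .0002 -.0093 .0016 -.0023 .3;.017 .0004 .0002 -.0093 .0016 -.0023 .3;.017 .0004 .0002 -.0093 .0016 -.0023 .3;0 0 0 0 0 0 .3'
python3 - <<'E'
from h import *
s=pose()[2];print(s["qpos"],s["force"])
plan([.628,-.0645,.14],.2,.8,n=1)
E
```

```text
clock: 9.1
eef_pos: [0.6443, -0.0576, 0.1279]
orientation: [-3.122, 0.782, 0.201]
force: [-0.4, 0.1, -0.5]
grip_width: 0.0554
[-0.3031  0.499   1.9877  1.7535  0.3562 -0.546 ] [-0.3684  0.1008 -0.4893]
n 1 (min 1) shift [-0.0021  0.0036  0.0033] rot [-0.0188  0.0113  0.0009] target tcp [ 0.6411 -0.0618  0.127 ] tot [-0.0021  0.0036  0.0033] 0.02191713641586467
```

```bash
python3 -m creep '-.002 .0036 .0033 -.0188 .0113 0 .3;0 0 0 0 0 0 -1;0 0 0 0 0 0 -1;0 0 0 0 0 0 -1;0 0 0 0 0 0 -1;0 0 0 0 0 0 -1;0 0 0 0 0 0 -1;0 0 0 0 0 0 -1' 50
python3 - <<'E'
from h import *
q,r,s=pose();print(s["qpos"],s["force"],"grasp",q-r.as_matrix()[:,0]*grip_depth)
print("up 1cm in tool",r.inv().apply([0,0,.01]),"back -x",r.inv().apply([-.01,0,0]))
E
```

```text
clock: 9.77
eef_pos: [0.6408, -0.0587, 0.1305]
orientation: [-3.13, 0.775, 0.205]
force: [1.1, 0.3, -0.3]
grip_width: 0.0237
[-0.3104  0.4913  1.9976  1.7637  0.3672 -0.5725] [ 1.1308  0.3097 -0.3069] grasp [ 0.6277 -0.0614  0.1436]
up 1cm in tool [-0.007  -0.0001 -0.0071] back -x [-0.007  -0.002   0.0069]
```

```bash
python3 -m creep '-.0035 0 -.0035 0 0 0 -1;-.0042 0 -.0042 0 0 0 -1;-.0042 0 -.0042 0 0 0 -1;-.0042 0 -.0042 0 0 0 -1;-.0042 0 -.0042 0 0 0 -1;-.0042 0 -.0042 0 0 0 -1;0 0 0 0 0 0 -1' 50
python3 - <<'E'
from h import *
q,r,s=pose();print(s["qpos"],s["force"],"grasp",q-r.as_matrix()[:,0]*grip_depth)
im=get_image("side");save(im,"d3",(240,110,480,290))
p=cloud(im).reshape(-1,3);x,y,w=p.T
m=(np.hypot(x-.629,y+.065)<.06)&(w>.118)&(w<.145);print(p[m].min(0),p[m].max(0),m.sum())
E
```

```text
clock: 10.35
eef_pos: [0.6397, -0.0591, 0.1658]
orientation: [-3.128, 0.778, 0.206]
force: [0.6, 0.6, -1.3]
grip_width: 0.0241
[-0.3115  0.4211  1.9844  1.5366  0.3601 -0.329 ] [ 0.5613  0.6363 -1.254 ] grasp [ 0.6267 -0.0618  0.1789]
[ 0.627  -0.1054  0.1431] [ 0.6448 -0.1025  0.1439] 2
```

View pics/d3.png

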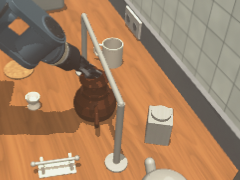

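The side crop and the force (1.3 N, about the lid's weight) show the lid raised and level in the fingers, its edge at z ≈ 0.143. I'll back out from under the rail.

```bash
python3 -m creep '-.014 -.004 .0138 0 0 0 -1;-.018 -.005 .0175 0 0 0 -1;-.018 -.005 .0175 0 0 0 -1;-.018 -.005 .0175 0 0 0 -1;-.014 -.004 .0138 0 0 0 -1;0 0 0 0 0 0 -1' 50
python3 - <<'E'
from h import *
q,r,s=pose();print(s["qpos"],"grasp",q-r.as_matrix()[:,0]*grip_depth)
print(ik3([.423,.244,.14],.65,.793,[.4,.3,2.4,2.5,.4]))
plan([.423,.244,.14],.65,.793,n=16)
E
```

```text
clock: 10.9
eef_pos: [0.5174, -0.058, 0.1634]
orientation: [-3.127, 0.78, 0.206]
force: [0.0, -0.0, -1.3]
grip_width: 0.0243
[-0.4165  0.2557  2.2684  1.7239  0.4329 -0.6208] grasp [ 0.5044 -0.0607  0.1766]
(array([0.3266, 0.2701, 2.4065, 2.4773, 0.376 ]), np.float64(7.298522490868057e-24))
n 16 (min 11) shift [ 0.0038 -0.02   -0.0003] rot [-0.0204 -0.     -0.0198] target tcp [0.4336 0.2521 0.1269] tot [ 0.0124 -0.32    0.0438] 0.4546884535481
```

```bash
python3 -m creep '.0038 -.02 -.0003 -.0204 0 -.0198 -1;.0038 -.02 -.0003 -.0204 0 -.0198 -1;.0038 -.02 -.0003 -.0204 0 -.0198 -1;.0038 -.02 -.0003 -.0204 0 -.0198 -1;.0038 -.02 -.0003 -.0204 0 -.0198 -1;.0038 -.02 -.0003 -.0204 0 -.0198 -1;.0038 -.02 -.0003 -.0204 0 -.0198 -1;.0038 -.02 -.0003 -.0204 0 -.0198 -1;.0038 -.02 -.0003 -.0204 0 -.0198 -1;.0038 -.02 -.0003 -.0204 0 -.0198 -1;.0038 -.02 -.0003 -.0204 0 -.0198 -1;.0038 -.02 -.0003 -.0204 0 -.0198 -1;.0038 -.02 -.0003 -.0204 0 -.0198 -1;.0038 -.02 -.0003 -.0204 0 -.0198 -1;.0038 -.02 -.0003 -.0204 0 -.0198 -1;.0038 -.02 -.0003 -.0204 0 -.0198 -1;0 0 0 0 0 0 -1' 50
python3 - <<'E'
from h import *
q,r,s=pose();print(s["qpos"],"grasp",q-r.as_matrix()[:,0]*grip_depth,s["force"])
for b in([.423,.244,.14],[.423,.244,.075]): plan(b,.65,.793)
im=get_image("scene");save(im,"s2",(320,100,560,280))
p=cloud(im).reshape(-1,3);x,y,w=p.T
m=(np.hypot(x-q[0],y-q[1])<.06)&(w>.08)&(w<.12);print(p[m].min(0),p[m].max(0),m.sum())
E
```

```text
clock: 12.32
eef_pos: [0.4349, 0.2641, 0.1208]
orientation: [3.137, 0.78, 0.66]
force: [0.0, -0.6, -1.6]
grip_width: 0.0245
[ 0.3346  0.3403  2.3446  2.4841  0.3807 -1.1864] grasp [0.4244 0.256  0.1339] [ 0.0494 -0.6394 -1.6223]
n 1 (min 1) shift [-0.0103  0.0087  0.0016] rot [0.0115 0.0027 0.007 ] target tcp [0.4336 0.2521 0.1269] tot [-0.0103  0.0087  0.0016] 0.013707279984792665
n 3 (min 3) shift [0.0118 0.0029 0.0159] rot [0.0038 0.0009 0.0023] target tcp [0.4336 0.2521 0.0619] tot [0.0354 0.0085 0.0478] 0.013707279984792665
[0.3828 0.2077 0.0948] [0.4763 0.3026 0.1197] 587
```

View pics/s2.png

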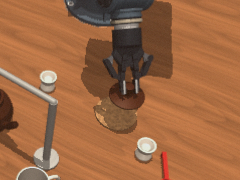

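The scene crop shows the lid, held level, at about (128,97), slightly left of and above the cork. I'll correct by (-5, -13) mm and lower.

```bash
python3 - <<'E'
from h import *
plan([.4195,.243,.064],.65,.793,n=6)
E
```

```text
n 6 (min 3) shift [0.0068 0.001  0.0097] rot [0.0018 0.0004 0.001 ] target tcp [0.4301 0.2511 0.0509] tot [0.0409 0.0061 0.0581] 0.012424484166659663
```

```bash
python3 -m creep '.0068 .001 .0097 .0018 0 .001 -1;.0068 .001 .0097 .0018 0 .001 -1;.0068 .001 .0097 .0018 0 .001 -1;.0068 .001 .0097 .0018 0 .001 -1;.0068 .001 .0097 .0018 0 .001 -1;.0068 .001 .0097 .0018 0 .001 -1;0 0 0 0 0 0 -1' 50
python3 - <<'E'
from h import *
q,r,s=pose();print(s["qpos"],"grasp",q-r.as_matrix()[:,0]*grip_depth,s["force"])
plan([.4195,.243,.055],.65,.793,n=3)
print("up 1cm in tool",r.inv().apply([0,0,.01]))
E
```

```text
clock: 12.95
eef_pos: [0.4352, 0.2485, 0.0489]
orientation: [3.139, 0.777, 0.64]
force: [-0.2, -1.1, -1.2]
grip_width: 0.0242
[ 0.2978  0.5612  2.3699  2.7034  0.5989 -1.4487] grasp [0.4245 0.2405 0.062 ] [-0.1897 -1.0634 -1.1975]
n 3 (min 1) shift [ 0.001  -0.0017  0.0023] rot [-0.0015 -0.0003 -0.0024] target tcp [0.4301 0.2511 0.0419] tot [ 0.0031 -0.0051  0.0068] 0.008572595386882475
up 1cm in tool [-0.007   0.     -0.0071]
```

```bash
python3 -m creep '.001 -.0017 .0023 0 0 0 -1;.001 -.0017 .0023 0 0 0 -1;.001 -.0017 .0023 0 0 0 -1;0 0 0 0 0 0 -1' 50; python3 -m creep '.001 0 .001 0 0 0 -1;0 0 0 0 0 0 -1' 50;  python3 -m creep '.001 0 .001 0 0 0 -1;0 0 0 0 0 0 -1' 50
```

```text
clock: 13.28
eef_pos: [0.4314, 0.2504, 0.0423]
orientation: [3.139, 0.776, 0.637]
force: [-0.1, 0.7, -0.3]
grip_width: 0.0246
clock: 13.45
eef_pos: [0.4316, 0.2509, 0.0415]
orientation: [3.139, 0.775, 0.637]
force: [-1.1, 0.0, -1.1]
grip_width: 0.0243
clock: 13.62
eef_pos: [0.4319, 0.2511, 0.0405]
orientation: [3.138, 0.774, 0.637]
force: [0.7, -0.1, -0.8]
grip_width: 0.0241
```

```bash
python3 -m creep '.0015 0 .0015 0 0 0 -1;0 0 0 0 0 0 -1' 50; python3 -m creep '.0015 0 .0015 0 0 0 -1;0 0 0 0 0 0 -1' 50
python3 - <<'E'
from h import *
q,r,s=pose();print("grasp",q-r.as_matrix()[:,0]*grip_depth,s["force"])
im=get_image("side")
p=cloud(im).reshape(-1,3);x,y,w=p.T
m=(np.hypot(x-.424,y-.2425)<.055)&(w>.013)&(w<.028);print(p[m].min(0),p[m].max(0),np.percentile(w[m],[2,50,98]),m.sum())
E
```

```text
clock: 13.78
eef_pos: [0.4323, 0.2513, 0.0387]
orientation: [3.138, 0.772, 0.637]
force: [0.1, -0.2, -0.6]
grip_width: 0.0244
clock: 13.95
eef_pos: [0.4329, 0.2515, 0.0381]
orientation: [3.138, 0.767, 0.636]
force: [-0.2, -0.3, -0.4]
grip_width: 0.0241
grasp [0.4221 0.2435 0.0511] [-0.1898 -0.2599 -0.4136]
[0.3756 0.197  0.013 ] [0.4726 0.2799 0.028 ] [0.0136 0.024  0.0277] 198
```

```bash
python3 -m creep '.0007 0 .0007 0 0 0 -1;0 0 0 0 0 0 -.3;0 0 0 0 0 0 -.1;0 0 0 0 0 0 .1;0 0 0 0 0 0 .3;0 0 0 0 0 0 .3;0 0 0 0 0 0 .3' 50
python3 -m creep '-.015 0 0 0 0 0 .3;-.02 0 0 0 0 0 .3;-.03 0 0 0 0 0 .3;-.03 0 0 0 0 0 .3;0 0 0 0 0 0 .3' 50
python3 - <<'E'
from h import *
q,r,s=pose();print("q",s["qpos"],s["force"])
for c in("side","scene"):
  im=get_image(c);print(c,[(x["confidence"],world(im,x["point"])) for x in find_in(im,"lid")[:2]])
  p=cloud(im).reshape(-1,3);x,y,w=p.T; near=np.hypot(x-.424,y-.2425)<.065
  m=near&(w>.014)&(w<.028);print("disc",p[m].min(0),p[m].max(0),m.sum())
  m=near&(w>.052)&(w<.065);print("knobtop",p[m].mean(0) if m.any() else 0,m.sum())
  P=cloud(im); 
  if c=="scene":
    save(im,"s3",(200,90,500,290))
    np.save("s3c.npy",P);np.save("s3p.npy",im["pixels"])
E
```

```text
clock: 14.58
eef_pos: [0.4334, 0.2516, 0.0372]
orientation: [3.138, 0.766, 0.636]
force: [0.5, -0.2, 0.6]
grip_width: 0.0556
clock: 15.0
eef_pos: [0.3758, 0.2099, 0.1038]
orientation: [3.138, 0.769, 0.637]
force: [-0.6, 0.7, 0.5]
grip_width: 0.0555
q [ 0.2165  0.3278  2.5347  2.5523  0.5562 -1.3598] [-0.6283  0.7445  0.468 ]
side [(0.74, array([0.4202, 0.2364, 0.0236]))]
disc [0.3789 0.1966 0.0141] [0.4712 0.2873 0.028 ] 238
knobtop [0.4234 0.2408 0.0585] 27
scene [(0.61, array([0.4363, 0.2474, 0.0226])), (0.27, array([0.7697, 0.1681, 0.0483]))]
disc [0.3779 0.1951 0.0141] [0.4756 0.2904 0.028 ] 628
knobtop [0.4284 0.2437 0.0565] 52
```

View pics/s3.png

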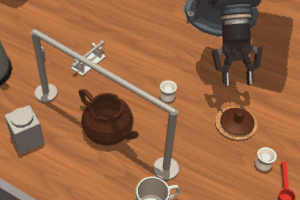

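The scene crop shows the lid standing on the cork at about (238,118). Clouds put it within about 4 mm of the mat's middle, with the knob up. The pot is open and has not moved. Next is the rod.

```bash
python3 - <<'E'
from h import *
q0=[-.75,.5,2.3,2.2,.5]
ro=[.447,-.2565,.040]
for b in(.004,.09): print("rod",ik3(ro,-.142,.75,q0,b))
for t in(.7,.75,.85): print("seat",ik3([.634,-.066,.101],-.287,t,[-.2,.5,2.,3.6,.3],.004),ik3([.56,-.045,.16],-.287,t,[-.2,.5,2.,3.6,.3],.004)[0])
plan(ro,-.142,.75,back=.10,n=20)
E
```

```text
rod (array([-0.79  ,  0.5829,  2.3275,  2.2915,  0.5794]), np.float64(1.0886855994398298e-18))
rod (array([-0.8974,  0.3464,  2.4385,  1.9923,  0.5377]), np.float64(1.5393635452221494e-29))
seat (array([-0.1453,  0.5464,  1.9905,  3.9335,  0.1282]), np.float64(3.7669448987345114e-22)) [-0.1214  0.3177  2.1549  4.4896  0.1091]
seat (array([-0.1429,  0.5502,  2.0158,  3.6702,  0.1953]), np.float64(1.5318765491010418e-17)) [-0.1181  0.3201  2.1814  3.9853  0.154 ]
seat (array([-0.1383,  0.5641,  2.0625,  3.4748,  0.3472]), np.float64(2.613429694043737e-18)) [-0.1117  0.3322  2.2315  3.6099  0.2946]
n 20 (min 16) shift [-0.0039  0.0229  0.004 ] rot [ 0.028  -0.0025  0.0273] target tcp [ 0.3921 -0.2487  0.0995] tot [-0.1876  0.3769  0.1857] 0.7835902402616155
```

```bash
python3 -m creep '-.0069 .0229 .001 .028 -.0025 .0273 .3;-.0069 .0229 .001 .028 -.0025 .0273 .3;-.0049 .0229 .003 .028 -.0025 .0273 .3;-.0039 .0229 .004 .028 -.0025 .0273 .3;-.0039 .0229 .004 .028 -.0025 .0273 .3;-.0039 .0229 .004 .028 -.0025 .0273 .3;-.0039 .0229 .004 .028 -.0025 .0273 .3;-.0039 .0229 .004 .028 -.0025 .0273 .3;-.0039 .0229 .004 .028 -.0025 .0273 .3;-.0039 .0229 .004 .028 -.0025 .0273 .3;-.0039 .0229 .004 .028 -.0025 .0273 .3;-.0039 .0229 .004 .028 -.0025 .0273 .3;-.0039 .0229 .004 .028 -.0025 .0273 .3'
python3 - <<'E'
from h import *
s=pose()[2];print(s["qpos"])
im=get_image("wrist");save(im,"w3");P=cloud(im);np.save("w3c.npy",P);np.save("w3p.npy",im["pixels"])
p=P.reshape(-1,3);x,y,w=p.T
m=(np.hypot(x-.63,y+.065)<.055)&(w>.085)&(w<.112);print(m.sum())
plan([.447,-.2565,.040],-.142,.75,back=.10)
E
```

```text
clock: 16.28
eef_pos: [0.4361, -0.0962, 0.0979]
orientation: [-3.123, 0.818, 0.136]
force: [0.3, -0.1, 0.6]
grip_width: 0.055
[-0.6044  0.3508  2.4398  2.0214  0.5379 -1.0822]
5604
n 6 (min 6) shift [-0.0055  0.0249  0.0053] rot [ 0.0303 -0.0002  0.031 ] target tcp [ 0.3921 -0.2487  0.0995] tot [-0.0445  0.1433  0.0428] 0.2599203981721311
```

View pics/w3.png

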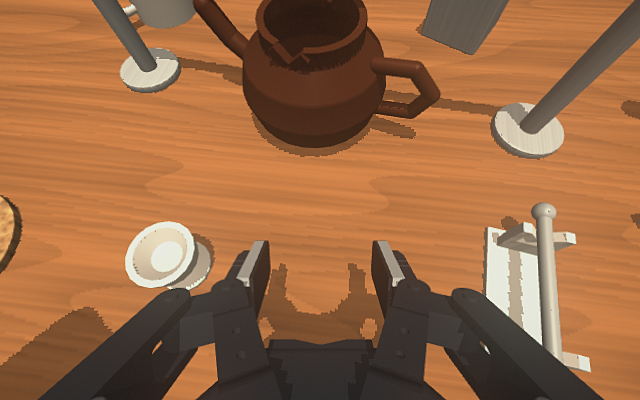

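The wrist picture, upright this time, shows the open mouth with the near V notch at about (292,52), the rod and rest at right (545,280), and egg cup a at (165,257) well clear. I'll fit the rim and locate the notch.

```bash
python3 -m creep '-.0055 .0249 .0053 .0303 0 .031 .3;-.0055 .0249 .0053 .0303 0 .031 .3;-.0055 .0249 .0053 .0303 0 .031 .3;-.0055 .0249 .0053 .0303 0 .031 .3;-.0055 .0249 .0053 .0303 0 .031 .3;-.0055 .0249 .0053 .0303 0 .031 .3;0 0 0 0 0 0 .3'
python3 - <<'E'
from h import *
from scipy.optimize import least_squares
P=np.load("w3c.npy"); p=P.reshape(-1,3); x,y,w=p.T
m=(w>.103)&(w<.110)&(np.hypot(x-.63,y+.065)<.055); q=p[m,:2]; print(m.sum(),np.median(w[m]))
c=least_squares(lambda c:np.maximum(abs(np.hypot(*(q-c).T)-.0425)-.004,0),[.63,-.065],loss="soft_l1",f_scale=.002).x; print("axis",c)
a=np.degrees(np.arctan2(*(q-c).T[::-1])); h,_=np.histogram(a%360,bins=np.arange(0,361,5)); print(h)
rm=(abs(np.hypot(x-c[0],y-c[1])-.043)<.005)
b=rm&(w>.09)&(w<.103); a=np.degrees(np.arctan2(y[b]-c[1],x[b]-c[0]))%360; h,_=np.histogram(a,bins=np.arange(0,361,5)); print("low",h)
s=pose()[2];print(s["qpos"])
im=get_image("wrist");p=cloud(im).reshape(-1,3);x,y,w=p.T
for im,nm in((im,"wrist"),(get_image("scene"),"scene")):
  p=cloud(im).reshape(-1,3);x,y,w=p.T
  m=(w>.0415)&(w<.0475)&(np.hypot(x-.442,y+.2557)<.06); q=p[m,:2]; v=np.linalg.svd(q-q.mean(0))[2][0]; v*=np.sign(v[0])
  m=(w>.038)&(w<.052)&(np.hypot(x-.442,y+.2557)<.09)&(abs((x-q[:,0].mean())*v[1]-(y-q[:,1].mean())*v[0])<.012); t=(p[m,:2]-q.mean(0))@v
  print(nm,len(q),"yaw",np.arctan2(v[1],v[0]),"t",t.min(),t.max(),"mid",q.mean(0)+v*(t.min()+t.max())/2,w[m].max())
plan([.447,-.2565,.040],-.142,.75,back=.004)
E
```

```text
clock: 16.92
eef_pos: [0.3934, -0.2568, 0.0921]
orientation: [-3.13, 0.825, -0.143]
force: [0.3, 0.2, 0.5]
grip_width: 0.0557
1593 0.10638673035902751
axis [ 0.6277 -0.065 ]
[ 0  0  0  0  0  0  0  0  0  0  0  6 12 25 30 28 35 23 29 27 20 24 24 28
 34 31 38 39 35 61 34  0  0  0  0 29 62 52 55 52 53 48 51 50 47 43 36 45
 34 34 35 30 20 30 23 26 25 26 29 28 28 12  6  1  0  0  0  0  0  0  0  0]
low [21 19 22 24 23 27 33 31 42 36 45 44 41 38 28 24 23 14  8  6  1  2  9 15
 24 22 31 23 21 40 79 92 62 44 66 57 59 76 70 65 69 72 59 58 60 54 45 42
 37 30 25 16 10 10  4  0  4 12 20 20 29 32 35 39 34 28 37 32 23 27 19 20]
[-0.9682  0.3959  2.3655  1.8725  0.5492 -1.01  ]
wrist 2353 yaw -0.15110207820276564 t -0.06765850202401025 0.07403633964338831 mid [ 0.4389 -0.257 ] 0.05028517957107198
scene 53 yaw -0.06575430582211049 t -0.05471993568216123 0.08594775331867426 mid [ 0.4457 -0.2546] 0.04972651877862333
n 3 (min 3) shift [ 0.0296 -0.0016 -0.0012] rot [-0.0034  0.0015  0.0009] target tcp [ 0.4569 -0.2579  0.0292] tot [ 0.0888 -0.0048 -0.0037] 0.011465874362739693
```

```bash
python3 - <<'E'
from h import *
plan([.4448,-.2578,.040],-.148,.75,back=.04,n=3)
E
```

```text
n 3 (min 2) shift [ 0.0172 -0.0012 -0.0007] rot [-0.0019  0.0015  0.0023] target tcp [ 0.4304 -0.2557  0.0556] tot [ 0.0515 -0.0034 -0.0021] 0.010088495143135841
```

```bash
python3 -m creep '.0172 -.0012 -.0007 -.0019 .0015 .0023 .1;.0172 -.0012 -.0007 -.0019 .0015 .0023 .1;.0172 -.0012 -.0007 -.0019 .0015 .0023 .1;0 0 0 0 0 0 .1'
python3 - <<'E'
from h import *
plan([.4448,-.2578,.040],-.148,.75,back=.004,n=3)
E
```

```text
clock: 17.35
eef_pos: [0.4335, -0.2522, 0.0524]
orientation: [-3.139, 0.822, -0.141]
force: [0.3, 0.3, 0.1]
grip_width: 0.0472
n 3 (min 2) shift [ 0.0106  0.0013 -0.0001] rot [0.001  0.0004 0.0017] target tcp [ 0.4547 -0.2593  0.0292] tot [ 0.0319  0.0041 -0.0004] 0.005954551653942529
```

```bash
python3 -m creep '.0106 .0016 -.0001 .001 0 .0017 .1;.0106 .0016 -.0001 .001 0 .0017 .1;.0098 .0016 -.0001 .001 0 .0017 .1;0 0 0 0 0 0 .1'
python3 - <<'E'
from h import *
q,r,s=pose();print(s["force"],q-r.as_matrix()[:,0]*grip_depth)
plan([.4448,-.2578,.040],-.148,.75,back=.004,n=1)
E
```

```text
clock: 17.68
eef_pos: [0.4554, -0.255, 0.0275]
orientation: [-3.136, 0.825, -0.135]
force: [0.3, 0.7, 0.1]
grip_width: 0.0473
[0.2671 0.6674 0.1139] [ 0.4428 -0.2533  0.0412]
n 1 (min 1) shift [-0.0014  0.0044 -0.0011] rot [0.0036 0.0045 0.0087] target tcp [ 0.4547 -0.2593  0.0292] tot [-0.0014  0.0044 -0.0011] 0.01041328567176378
```

```bash
python3 -m creep '0 .0055 -.0005 .0036 .004 .0087 .1;0 .0005 0 0 0 .002 -1;0 0 0 0 0 0 -1;0 0 0 0 0 0 -1;0 0 0 0 0 0 -1;0 0 0 0 0 0 -1;0 0 0 0 0 0 -1;0 0 0 0 0 0 -1;0 0 0 0 0 0 -1' 60
python3 - <<'E'
from h import *
q,r,s=pose();print(s["qpos"],s["force"],"grasp",q-r.as_matrix()[:,0]*grip_depth)
print("up 1cm in tool",r.inv().apply([0,0,.01]))
E
```

```text
clock: 18.43
eef_pos: [0.4536, -0.2588, 0.0297]
orientation: [3.141, 0.82, -0.147]
force: [0.7, -1.1, -1.0]
grip_width: 0.0078
[-0.8314  0.6156  2.2607  2.2062  0.5656 -1.257 ] [ 0.7146 -1.1057 -0.953 ] grasp [ 0.441  -0.2569  0.0434]
up 1cm in tool [-0.0073  0.     -0.0068]
```

```bash
python3 -m creep '-.003 0 -.0028 0 0 0 -1;-.0058 0 -.0054 0 0 0 -1;-.0073 0 -.0068 0 0 0 -1;-.0073 0 -.0068 0 0 0 -1;-.0073 0 -.0068 0 0 0 -1;-.0073 0 -.0068 0 0 0 -1;-.0073 0 -.0068 0 0 0 -1;-.0073 0 -.0068 0 0 0 -1;-.0073 0 -.0068 0 0 0 -1;-.0073 0 -.0068 0 0 0 -1;0 0 0 0 0 0 -1' 60
cat >> h.py <<'E'
def rodfit(im,c,zlo,zhi,rad=.09):
    P=cloud(im); p=P.reshape(-1,3); col=im["pixels"].reshape(-1,3).astype(float)
    grey=(np.ptp(col,axis=1)<35)&(col.max(1)>90)
    q,r,_=pose(); r=r.as_matrix(); L=(p-q)@r  # leave out the hand
    m=grey&(np.linalg.norm(p-c,axis=1)<rad)&(p[:,2]>zlo)&(p[:,2]<zhi)
    d=p[m]; 
    for _ in range(4):
        o=np.median(d,0); v=np.linalg.svd(d-o)[2][0]; e=np.linalg.norm(np.cross(d-o,v),axis=1); d=d[e<max(.009,np.percentile(e,80))]
    v*=np.sign(v[0]); t=(d-o)@v
    return len(d),o,v,t.min(),t.max(),o+v*(t.min()+t.max())/2
E
python3 - <<'E'
from h import *
q,r,s=pose();g=q-r.as_matrix()[:,0]*grip_depth
print(s["qpos"],s["force"],"grasp",g)
for c in("side","wrist"):
  im=get_image(c); n,o,v,a,b,mid=rodfit(im,g,g[2]-.03,g[2]+.03)
  print(c,n,"dir",v,"yaw",np.arctan2(v[1],v[0]),"ends",a,b,"mid",mid)
  if c=="side": save(im,"d4",(200,190,440,370))
E
```

```text
clock: 19.35
eef_pos: [0.4523, -0.2599, 0.1276]
orientation: [3.138, 0.822, -0.153]
force: [-0.2, -0.1, -0.9]
grip_width: 0.0081
[-0.833   0.3445  2.2531  1.7412  0.4492 -0.7273] [-0.2026 -0.1458 -0.9006] grasp [ 0.4397 -0.258   0.1413]
side 97 dir [ 0.9903 -0.139  -0.0075] yaw -0.13948011830592466 ends -0.09983602713793512 0.03944642888640072 mid [ 0.438  -0.2616  0.1447]
wrist 2682 dir [ 0.9892 -0.1462 -0.002 ] yaw -0.1467585515501186 ends -0.03394043895508431 0.0670565866242318 mid [ 0.4562 -0.2608  0.1433]
```

View pics/d4.png

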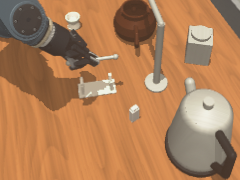

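The side crop shows the rod held level and clear of the rest, and the depth fit gives a z slope of -0.002 to -0.0075. The rod's middle is about 2 mm short of the grasp point. I'll carry it to a point in front of the pot mouth.

```bash
python3 - <<'E'
from h import *
print(ik3([.513,-.031,.155],-.287,.749,[-.2,.4,2.2,3.6,.3]))
plan([.513,-.031,.155],-.287,.749,n=18)
E
```

```text
(array([-0.0967,  0.2676,  2.2998,  3.8084,  0.2097]), np.float64(6.376647628749579e-24))
n 18 (min 8) shift [ 0.0003 -0.0131 -0.0015] rot [0.0056 0.0001 0.0051] target tcp [ 0.5252 -0.0346  0.1413] tot [ 0.015  -0.2333 -0.0391] 0.13675998954491622
```

```bash
python3 -m creep '.0003 -.0131 -.0015 .0056 .0001 .0051 -1;.0003 -.0131 -.0015 .0056 .0001 .0051 -1;.0003 -.0131 -.0015 .0056 .0001 .0051 -1;.0003 -.0131 -.0015 .0056 .0001 .0051 -1;.0003 -.0131 -.0015 .0056 .0001 .0051 -1;.0003 -.0131 -.0015 .0056 .0001 .0051 -1;.0003 -.0131 -.0015 .0056 .0001 .0051 -1;.0003 -.0131 -.0015 .0056 .0001 .0051 -1;.0003 -.0131 -.0015 .0056 .0001 .0051 -1;.0003 -.0131 -.0015 .0056 .0001 .0051 -1;.0003 -.0131 -.0015 .0056 .0001 .0051 -1;.0003 -.0131 -.0015 .0056 .0001 .0051 -1;.0003 -.0131 -.0015 .0056 .0001 .0051 -1;.0003 -.0131 -.0015 .0056 .0001 .0051 -1;.0003 -.0131 -.0015 .0056 .0001 .0051 -1;.0003 -.0131 -.0015 .0056 .0001 .0051 -1;.0003 -.0131 -.0015 .0056 .0001 .0051 -1;.0003 -.0131 -.0015 .0056 .0001 .0051 -1;0 0 0 0 0 0 -1' 60
python3 - <<'E'
from h import *
s=pose()[2];print(s["qpos"])
plan([.513,-.031,.155],-.287,.749)
plan([.63,-.0656,.145],-.287,.749,n=8)
E
```

```text
clock: 21.03
eef_pos: [0.5191, -0.0237, 0.122]
orientation: [3.137, 0.862, -0.304]
force: [0.1, 0.5, -1.0]
grip_width: 0.0078
[-0.0524  0.3362  2.2611  3.9783  0.2201 -2.2074]
n 1 (min 1) shift [-0.0087  0.0087 -0.0194] rot [-0.0079  0.0403 -0.0113] target tcp [ 0.5252 -0.0346  0.1413] tot [-0.0087  0.0087 -0.0194] 0.04255680808019452
n 8 (min 5) shift [ 0.01   0.001 -0.013] rot [-0.001   0.005  -0.0014] target tcp [ 0.6422 -0.0692  0.1313] tot [ 0.0783  0.0071 -0.1056] 0.04255680808019452
```

```bash
python3 -m creep '-.0043 .0043 -.0097 -.004 .02 -.0056 -1;-.0043 .0043 -.0097 -.004 .02 -.0056 -1;0 0 0 0 0 0 -1' 60
python3 - <<'E'
from h import *
s=pose()[2];print(s["qpos"])
plan([.60,-.0567,.148],-.287,.749,n=6)
E
```

```text
clock: 21.28
eef_pos: [0.5237, -0.0341, 0.1386]
orientation: [3.137, 0.827, -0.285]
force: [0.8, -0.6, -0.4]
grip_width: 0.0082
[-0.0861  0.3042  2.2649  3.8415  0.2095 -2.1165]
n 6 (min 4) shift [ 0.011   0.     -0.0108] rot [0.0009 0.0009 0.0002] target tcp [ 0.6122 -0.0603  0.1343] tot [ 0.0657  0.0005 -0.065 ] 0.007707472991763055
```

```bash
python3 -m creep '.011 0 -.0108 0 .0009 0 -1;.011 0 -.0108 0 .0009 0 -1;.011 0 -.0108 0 .0009 0 -1;.011 0 -.0108 0 .0009 0 -1;.011 0 -.0108 0 .0009 0 -1;.011 0 -.0108 0 .0009 0 -1;0 0 0 0 0 0 -1' 60
python3 - <<'E'
from h import *
s=pose()[2];print(s["qpos"])
plan([.630,-.0656,.135],-.287,.749,n=4)
E
```

```text
clock: 21.87
eef_pos: [0.6106, -0.0639, 0.126]
orientation: [3.13, 0.836, -0.292]
force: [-0.3, -0.2, -0.4]
grip_width: 0.0083
[-0.1348  0.4457  2.0576  4.0058  0.1384 -2.3247]
n 4 (min 2) shift [ 0.0062 -0.001  -0.0051] rot [ 0.002   0.0036 -0.0008] target tcp [ 0.6422 -0.0692  0.1213] tot [ 0.0248 -0.0038 -0.0205] 0.016699431085201985
```

```bash
python3 -m creep '.006 -.001 -.0055 .002 .0036 -.0008 -1;.006 -.001 -.0055 .002 .0036 -.0008 -1;.006 -.001 -.0055 .002 .0036 -.0008 -1;.006 -.001 -.0055 .002 .0036 -.0008 -1;0 0 0 0 0 0 -1' 60
python3 - <<'E'
from h import *
q,r,s=pose();g=q-r.as_matrix()[:,0]*grip_depth;print(s["qpos"],"grasp",g)
plan([.630,-.0656,.112],-.287,.749,n=4)
c,sn=np.cos(-.287),np.sin(-.287)
for nm in("side","wrist"):
  im=get_image(nm); n,o,v,a,b,mid=rodfit(im,g,g[2]-.02,g[2]+.03)
  print(nm,n,"dir",v,"yaw",np.arctan2(v[1],v[0]),"ends",o+v*a,o+v*b,"lateral to axis",-(o[0]-.628)*sn+(o[1]+.065)*c)
  save(im,"e_"+nm)
im=cv2.imread("pics/e_wrist.png");im2=cv2.imread("pics/e_side.png")[130:290,240:480]
cv2.imwrite("pics/e.png",np.hstack([im[:,100:540],cv2.copyMakeBorder(im2,0,240,0,0,0)]))
E
```

```text
clock: 22.28
eef_pos: [0.6426, -0.07, 0.1197]
orientation: [3.141, 0.826, -0.289]
force: [-0.9, -0.4, -0.5]
grip_width: 0.008
[-0.139   0.5005  1.9852  4.0288  0.1308 -2.3441] grasp [ 0.6304 -0.0664  0.1334]
n 4 (min 1) shift [ 0.0038 -0.0002  0.0037] rot [-0.0001  0.0011 -0.0003] target tcp [ 0.6422 -0.0692  0.0983] tot [ 0.0153 -0.0006  0.0149] 0.004691887032735549
side 56 dir [ 0.961  -0.2761 -0.014 ] yaw -0.2797897538611216 ends [ 0.5617 -0.0512  0.1376] [ 0.6947 -0.0895  0.1357] lateral to axis -0.004926400797700231
wrist 2991 dir [ 0.9584 -0.2855 -0.0067] yaw -0.2895111603797787 ends [ 0.5977 -0.0566  0.1363] [ 0.6942 -0.0854  0.1356] lateral to axis -0.0006455371765377417
```

View pics/e.png

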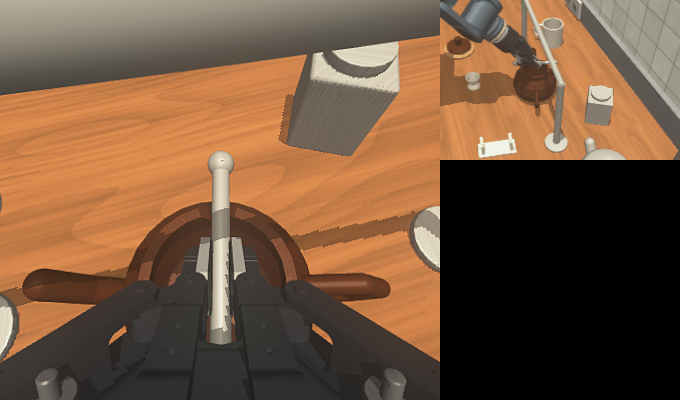

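The wrist view shows the rod over the mouth, aligned with the far notch (about (222,212)). Its middle is within about 2 mm of the pot axis. The side inset shows it level. I'll lower it.

```bash
python3 -m creep '.0038 -.0002 .0037 0 .0011 -.0003 -1;.0038 -.0002 .0037 0 .0011 -.0003 -1;.0038 -.0002 .0037 0 .0011 -.0003 -1;.0038 -.0002 .0037 0 .0011 -.0003 -1;0 0 0 0 0 0 -1' 60
python3 - <<'E'
from h import *
q,r,s=pose();g=q-r.as_matrix()[:,0]*grip_depth;print(s["force"],"grasp",g)
plan([.630,-.0656,.104],-.287,.749,n=4)
E
```

```text
clock: 22.8
eef_pos: [0.6397, -0.0678, 0.0981]
orientation: [-3.141, 0.823, -0.285]
force: [-0.6, 0.3, -0.8]
grip_width: 0.008
[-0.6388  0.3271 -0.7733] grasp [ 0.6275 -0.0642  0.1118]
n 4 (min 1) shift [0.0019 0.0002 0.0008] rot [0.0001 0.0003 0.0003] target tcp [ 0.6422 -0.0692  0.0903] tot [0.0076 0.0007 0.0033] 0.0018574985762553284
```

```bash
python3 -m creep '.0017 .0003 .001 0 0 0 -1;.0017 .0003 .001 0 0 0 -1;0 0 0 0 0 0 -1' 60; python3 -m creep '.0015 .0002 .001 0 0 0 -1;0 0 0 0 0 0 -1' 60;python3 -m creep '.001 .0002 .001 0 0 0 -1;0 0 0 0 0 0 -1' 60;python3 -m creep '.001 0 .001 0 0 0 -1;0 0 0 0 0 0 -1' 60
```

```text
clock: 23.05
eef_pos: [0.64, -0.0684, 0.0945]
orientation: [-3.141, 0.823, -0.285]
force: [-0.2, -0.5, -0.2]
grip_width: 0.0082
clock: 23.22
eef_pos: [0.6403, -0.0688, 0.093]
orientation: [-3.141, 0.823, -0.285]
force: [-0.1, 0.1, -1.2]
grip_width: 0.0081
clock: 23.38
eef_pos: [0.6403, -0.069, 0.0918]
orientation: [-3.141, 0.822, -0.285]
force: [0.9, -0.6, -0.7]
grip_width: 0.0081
clock: 23.55
eef_pos: [0.6408, -0.0689, 0.0909]
orientation: [-3.141, 0.821, -0.284]
force: [-1.0, 0.7, -1.0]
grip_width: 0.008
```

```bash
python3 -m creep '.0007 0 .0007 0 0 0 -1;0 0 0 0 0 0 -1' 60; python3 -m creep '.0007 0 .0007 0 0 0 -1;0 0 0 0 0 0 -1' 60
python3 - <<'E'
from h import *
q,r,s=pose();g=q-r.as_matrix()[:,0]*grip_depth;print(s["force"],"grasp",g)
for nm in("side","wrist"):
  im=get_image(nm); n,o,v,a,b,mid=rodfit(im,g,g[2]-.02,g[2]+.03)
  print(nm,n,"dir",v,"ends",o+v*a,o+v*b)
E
```

```text
clock: 23.72
eef_pos: [0.6412, -0.0687, 0.0906]
orientation: [-3.141, 0.819, -0.284]
force: [0.0, 0.9, 0.0]
grip_width: 0.0082
clock: 23.88
eef_pos: [0.6417, -0.0684, 0.0902]
orientation: [-3.14, 0.818, -0.283]
force: [-1.0, 2.4, 0.2]
grip_width: 0.0082
[-0.9819  2.4457  0.1692] grasp [ 0.6294 -0.0648  0.1039]
side 56 dir [ 0.9658 -0.2594 -0.0062] ends [ 0.5612 -0.0494  0.1075] [ 0.6815 -0.0817  0.1067]
wrist 3180 dir [ 0.9594 -0.2821  0.0045] ends [ 0.5972 -0.0555  0.1064] [ 0.6941 -0.084   0.1069]
```

```bash
python3 -m creep '0 0 0 0 0 0 -.8;0 0 0 0 0 0 -.65;0 0 0 0 0 0 -.5;0 0 0 0 0 0 -.5' 20
python3 -m creep '-.006 0 0 0 0 0 -.5;-.012 0 0 0 0 0 -.5;-.02 0 0 0 0 0 -.5;-.02 0 0 0 0 0 -.5;-.03 0 0 0 0 0 -.5;-.03 0 0 0 0 0 -.5;0 0 0 0 0 0 -.5'
python3 - <<'E'
from h import *
q,r,s=pose();print(s["qpos"],s["force"])
c,sn=np.cos(-.285),np.sin(-.285)
for nm in("side","wrist","scene"):
  im=get_image(nm); n,o,v,a,b,mid=rodfit(im,np.array([.628,-.065,.104]),.09,.12)
  print(nm,n,"dir",v,"yaw",np.arctan2(v[1],v[0]),"ends",o+v*a,o+v*b,"mid",mid,"lateral",-(o[0]-.628)*sn+(o[1]+.065)*c)
  if nm=="wrist": save(im,"w5")
  else: print("lid",[(x["confidence"],world(im,x["point"])) for x in find_in(im,"lid")[:1]])
E
```

```text
clock: 24.32
eef_pos: [0.6413, -0.0688, 0.0896]
orientation: [-3.141, 0.819, -0.284]
force: [-0.3, -0.8, -0.4]
grip_width: 0.0214
clock: 24.9
eef_pos: [0.5711, -0.0497, 0.1649]
orientation: [3.141, 0.822, -0.289]
force: [-0.6, 0.0, -0.4]
grip_width: 0.0215
[-0.113   0.3098  2.1427  4.3035  0.1299 -2.6013] [-0.6489  0.0284 -0.4155]
side 111 dir [ 0.9626 -0.2709  0.0029] yaw -0.27427788819483756 ends [ 0.5619 -0.0472  0.1052] [ 0.6792 -0.0802  0.1055] mid [ 0.6205 -0.0637  0.1054] lateral -0.0008731901119502349
lid [(0.79, array([0.4183, 0.2387, 0.0238]))]
wrist 1616 dir [ 0.9602 -0.2793 -0.0059] yaw -0.28307744454409967 ends [ 0.5586 -0.0447  0.1063] [ 0.6933 -0.0839  0.1055] mid [ 0.626  -0.0643  0.1059] lateral 4.3817690279666574e-05
scene 166 dir [ 0.9608 -0.2772  0.0064] yaw -0.2808781572543948 ends [ 0.5657 -0.0449  0.1045] [ 0.698  -0.0831  0.1054] mid [ 0.6318 -0.064   0.105 ] lateral 0.0020278696141655256
lid [(0.58, array([0.4353, 0.2479, 0.0214]))]
```

View pics/w5.png

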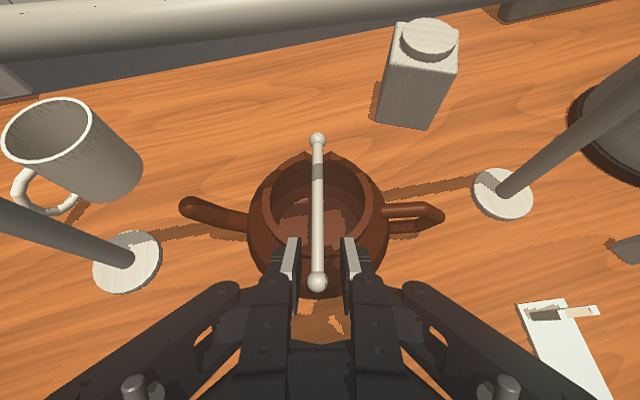

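The wrist view shows the rod resting in both notches, far at (318,160) and near at (318,268), with both balls outside the rim. The fingers are open and clear of it. I'll back off a little more and hand in.

```bash
python3 -m creep '-.015 0 0 0 0 0 -.5;-.02 0 0 0 0 0 -.5;0 0 0 0 0 0 -.5;0 0 0 0 0 0 -.5'
python3 -c "
from cell import job_done; print(job_done())"
```

```text
clock: 25.48
eef_pos: [0.5495, -0.0445, 0.1816]
orientation: [-3.137, 0.824, -0.29]
force: [-0.2, 0.5, 0.7]
grip_width: 0.0213
the job is handed in; nothing more can be done
None
```

The lid stands knob up on the cork mat, and the steel rod lies in both V notches of the pot's rim. I handed the job in at about 25.5 s of the 67 s allowed.

**How it went:** The first grip on the knob was let go before any lift. It would have taken the wrist through its singularity on the way to the mat, so I backed off, flipped the wrist and gripped again. After that the lid and the rod each went over in one go.

**Last checks:**

| Check | Measured | Required |
|---|---|---|
| Lid from the mat's middle | about 4 mm | under 26 mm |
| Rod slope (three cameras) | 0.003 to 0.0064 | under 0.05 |
| Rod yaw | -0.274 to -0.283 rad, against about -0.285 for the pot | within 0.08 rad |
| Rod sideways of the pot's axis | 2 mm or less | within 6 mm |
| Rod lengthwise of the pot's axis | 2 to 4 mm (wrist and scene cameras) | within 16 mm |
| Rod centre height | about 0.100 to 0.101 m | 0.097 to 0.1055 m |

- **Pot and bystanders:** the pot was upright and showed no shift, judged by eye. I did not re-measure the pot or the bystanders at the end, but nothing looked disturbed in the last pictures.
- **Disagreements:** the scene camera reads about 4 mm farther in x than the side and wrist cameras. The side camera put the rod's middle about 7 mm short, because part of the far end did not show.

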